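# Pack a two-layer lunch box

### The job

Pack the lunch box in layers: first lay the flat oblong tin lengthwise in the long bay and stand the shallow lidded tub upright in the short bay, then seat the divider tray level on the ledge over them, and last put the small carton flat on the plain half of the tray and the clementine in its round well. The deep tub, the lemon and the round tin do not belong in it: leave them where they stand, and do not tip the shallow tub over at any time.

Things in the scene. Friction and masses are not known exactly. Their poses are not given: they have to be found in the camera images.
- lunch_box: Slate-blue open lunch box, 246 x 158 mm, rim 70 mm up, fixed. Origin: centre of underside; x lengthwise, z up. Inner floor at z 4 mm, width 118 mm (y +-59). Cross wall at x 22 to 25 mm, top z 40; long bay x -103 to 22 (centre -40.5), short bay x 25 to 103 (centre 64). All round, the wall steps out 9 mm at a level ledge at z 40; opening above it 224 x 136 mm, flaring to 236 x 148 at the rim.
- flat_tin_center (a point): Flat oblong tin with rounded corners and ring pull, 63 x 107 x 26 mm overall (sides 60 x 104 mm, flat top 22 mm up). Point at its middle, 12 mm above its underside; x across its 63 mm width, y along its 107 mm length, z up. For the long bay of the lunch box, lengthwise.
- tub_shallow_center (a point): The shallow one of two round cream tubs with grey-green lids: 62 mm across the lid (lid edge 9 mm tall, body below it tapers to 53 mm), 28 mm tall. Point on its axis half-way up (14 mm); z up. For the short bay.
- divider_tab (a point): Grey-blue tray for the ledge, either way round: plate 217 x 129 x 3 mm. Mid-plate a lifting tab 10 mm thick (x), 28 wide (y), 30 tall above the plate, on a rib 4 thick, 8 high. Well: ring 53 mm wide, 9 high. Point: half-way up the tab, 18 mm above the underside, 15 above the plate's top; x lengthwise towards the well, z up. Well centre x +58 mm, y 0; plain half's middle x -58 mm, y 0.
- carton_center (a point): Small brown cardboard snack carton with a paper band, 76 x 44 x 24 mm, lying flat. Point at its centre, 12 mm up; x along its 76 mm length, y along its 44 mm width, z up.
- clementine_center (a point): Clementine (small orange ball), 58 mm across. Point at its centre, 29 mm up. Its own axes mean nothing. In the well its centre rides about 31 mm above the plate's top.
- tub_deep_center (a point): The deep one of the two tubs: same lid and width (62 mm), but 56 mm tall, too tall to go under the divider. Point on its axis half-way up (28 mm). To be left where it stands.
- lemon_center (a point): Yellow lemon, 71 x 53 x 51 mm. Point at its centre, about 25 mm up. To be left where it lies.
- round_tin_center (a point): Round tin, 86 mm across, 40 mm tall, too tall to go under the divider. Point at its centre, 20 mm up. To be left where it stands.
There are look-alikes about, which are no part of the job. What is meant by the part that bears flat_tin_center is not black, and is the larger of those in its own colour.

How it is judged:
By the outcome, as a careful person would: the job done as asked, in the order asked, and still so for the second after the job is handed in, with the robot touching nothing.
It also fails if it takes over 128 s, if anything falls off the work surface, if the arm or the gripper's body presses on something with over 40 N, if the wrist force passes 120 N, or if a joint passes its speed limit or range.

### The arm

A 6-joint arm with a two-finger parallel gripper is mounted at the origin on a cart in front of the work surface, level with it; the furniture and walls round the work are solid. World frame = base frame: x ahead of the robot, y to its left, z up, the work surface at z = 0. Lengths are in m, angles in rad, forces in N, time in s.
With the tool pointing down it reaches from about 0.325 to 0.9 m from the base axis. Payload 3.5 kg.
Tool frame: the origin (TCP) lies at the centre of the arm's flange, where the gripper is bolted on; the fingertips stand 173 mm ahead of it and the grasp point (between the pads) lies 155 mm ahead of it (arm.tip_extent is the distance from the TCP to the fingertips, in m); z points along the fingers, y is the line along which they close (so a half turn about z gives the same grasp; the last joint's range is limited). The gripper opens to 85 mm and grips with 20 to 120 N. Pads are 22 mm wide; open, the fingers measure 114 mm over their backs; the gripper's body (76 mm by 85 mm) begins 54 mm behind the grasp point. The pads swing forward as they close: fully open they stand 13 mm farther back than shut.
Start: joints at [-1.245, 0.276, -0.026, 1.268, 0, 1.467], TCP at [0.26, -0.568, 0.405] pointing down, gripper open.
Joint ranges: [-3.12, 3.12], [-0.85, 1.88], [-1.08, 1.24], [-1.95, 2.15], [-1.57, 1.53], [-3.14, 3.14]. Speed limits (rad/s): [2.57, 2.57, 3.14, 3.14, 3.14, 3.14].

### API

Orientations are given as a unit quaternion [x, y, z, w].
In Python, from plant import arm gives the robot as it stands. Calls block until the motion is done:
- arm.move_pose(position, orientation): joint-space move of the TCP to a pose.
- arm.move_linear(position, frame=None, feed=0.15): straight line of the TCP; frame=None keeps the orientation; feed is the mean speed in m/s.
- arm.movej(angles): joint-space move.
- arm.set_gripper(opening): finger opening in m; the grip force is fixed at half the most; returns when the fingers have stopped.
- arm.dwell(seconds).
- arm.inverse_kinematics(position, orientation): joint angles nearest the present ones, or None.
- arm.capture(name): name is "scene" or "top" or "wrist"; returns (picture, depth): 400x640x3 uint8, blue, green, red; 400x640 float32, m along the optical axis (not along the pixel's ray), 0 where there is no reading.
- arm.calibration(name): a dict with "K" (3x3 intrinsics, pixels), "pose" (4x4, takes a point from camera to world coordinates). Camera axes: x right, y down, z forward; pixel columns grow to the right and rows downward; lengths in m; the calibration is good to about 2 mm. The wrist camera is an equidistant fisheye: a pixel r from the principal point sees the ray r / f radians off the axis. A picture is of the moment at which its call begins: read the wrist's pose just before it. calibration takes no time and is no camera call; for the wrist camera it gives the pose at the moment of the call.
A pose or a line that the arm cannot do raises arm.IKError and nothing moves.
- arm.finish_job(): hands the job in; it is judged then, once.
Trained networks look in the newest picture that a camera, given by its name, has taken for a name from the list of things; names that differ only in an ending like _2 or _b are one class to them, and where a whole thing is asked for, a point or a joint stands for the part that bears it (a point fixed in the world has none). Each returns a list of dicts, best first, with "p" (0 to 1); they miss things now and then, are a little off and sometimes report something else, mostly with a low value. They report only what shows in the picture. A call takes as long as a camera call. They do not tell look-alikes from the thing itself.
- arm.recognise(camera, label): "at" ([x, y, z] in m, in world coordinates, good to about 4 mm: the middle of the surface that is visible of it).
- arm.pinpoint(camera, label): "at" ([x, y, z] in m, in world coordinates, good to about 4 mm: a listed point, or the origin of a listed thing).
Readings, each from a call of its own:
- arm.current_time(): time.
- arm.current_joint_positions(): joint angles.
- arm.current_joint_velocities(): joint speeds.
- arm.current_joint_torque(): joint torques, N m.
- arm.current_position(): TCP position.
- arm.current_tool_rot(): TCP orientation.
- arm.current_ft_force(): force on the tool from outside, world axes, zero at the start.
- arm.current_torque(): the same for the moment, N m.
- arm.current_grip_width(): finger opening in m.
- arm.current_grip_force(): force on a finger pad.
Only numpy, scipy, OpenCV 4.12 (cv2) and the standard library are available. Lean on these libraries where they do the work, as an engineer would, in place of code of your own. Each camera call takes 0.05 s, during which the arm holds its last target. There are 200 camera calls.

## Working session

There is one attempt and no reset: what is moved stays moved. The work goes in short steps, each a Python script; the robot and the scene stay as the last script left them, time stands still between calls to the robot, and variables do not carry over. Pictures are saved under pics/ and viewed, at most 14 in all, crops included, and the job is handed in when it is done.

```bash
ls; mkdir -p pics
cat > h.py <<'E'
import numpy as np, cv2
from plant import arm
def look(cam):
    C=arm.calibration(cam); im,d=arm.capture(cam); return im,d,np.array(C['K']),np.array(C['pose'])
def world(d,K,P):
    v,u=np.mgrid[:d.shape[0],:d.shape[1]]
    X=np.stack([(u-K[0,2])/K[0,0]*d,(v-K[1,2])/K[1,1]*d,d],-1)
    return X@P[:3,:3].T+P[:3,3]
E
python3 - <<'E'
from h import *
L=["lunch_box","flat_tin_center","tub_shallow_center","divider_tab","carton_center","clementine_center","tub_deep_center","lemon_center","round_tin_center"]
for c in ("top","scene"):
    im,d,K,P=look(c); cv2.imwrite(f'pics/{c}0.png',im); np.savez(f'{c}0.npz',im=im,d=d,K=K,P=P)
    Pi=np.linalg.inv(P)
    print(c,P.round(3).tolist(),K[0,0])
    for l in L:
        for r in arm.pinpoint(c,l)[:4]:
            q=Pi@np.r_[r['at'],1]; q=K@q[:3]; print(l,round(r['p'],2),np.round(r['at'],3),(q[:2]/q[2]).round())
print(arm.current_time(), arm.current_tool_rot())
E
```

```text
pics
top [[0.006, -0.982, 0.189, 0.313], [-1.0, -0.007, -0.005, 0.09], [0.006, -0.189, -0.982, 1.242], [0.0, 0.0, 0.0, 1.0]] 394.8422681329393
lunch_box 0.56 [ 0.442  0.15  -0.004] [308. 234.]
flat_tin_center 0.93 [0.46  0.573 0.011] [173. 227.]
flat_tin_center 0.57 [0.462 0.412 0.011] [224. 227.]
flat_tin_center 0.56 [0.599 0.452 0.009] [214. 184.]
tub_shallow_center 0.85 [ 0.621 -0.13   0.012] [396. 179.]
tub_shallow_center 0.17 [ 0.439  0.153 -0.003] [307. 235.]
divider_tab 0.6 [ 0.438 -0.174  0.021] [412. 236.]
divider_tab 0.57 [ 0.625 -0.131  0.013] [396. 177.]
carton_center 0.71 [ 0.635 -0.251  0.013] [433. 175.]
clementine_center 0.83 [0.645 0.142 0.029] [311. 169.]
tub_deep_center 0.88 [0.638 0.258 0.03 ] [274. 171.]
lemon_center 0.79 [0.668 0.01  0.025] [353. 163.]
round_tin_center 0.61 [ 0.498 -0.411  0.023] [488. 217.]
scene [[-0.886, -0.29, 0.363, 0.04], [-0.464, 0.578, -0.671, 1.021], [-0.015, -0.762, -0.647, 0.97], [0.0, 0.0, 0.0, 1.0]] 402.81882301488963
lunch_box 0.98 [0.435 0.15  0.003] [340. 234.]
flat_tin_center 0.92 [0.464 0.412 0.01 ] [293. 286.]
flat_tin_center 0.56 [0.598 0.452 0.014] [248. 278.]
tub_shallow_center 0.57 [ 0.622 -0.128  0.011] [328. 173.]
divider_tab 0.78 [ 0.432 -0.172  0.019] [377. 178.]
carton_center 0.46 [ 0.632 -0.251  0.011] [339. 156.]
clementine_center 0.58 [0.643 0.146 0.028] [288. 209.]
tub_deep_center 0.55 [0.638 0.254 0.026] [272. 229.]
lemon_center 0.53 [0.674 0.005 0.03 ] [300. 184.]
round_tin_center 0.66 [ 0.496 -0.413  0.017] [384. 144.]
1.0 [ 9.77108548e-01  2.12741359e-01 -4.38271282e-06  1.40939985e-07]
```

Run:
```python
import cv2
im=cv2.imread('pics/top0.png')
cv2.imwrite('pics/c1.png',cv2.resize(im[130:290,140:530],None,fx=2.05,fy=2.05,interpolation=cv2.INTER_CUBIC)[:, :800])
cv2.imwrite('pics/c2.png',cv2.resize(im[155:265,140:260],None,fx=5,fy=5,interpolation=cv2.INTER_CUBIC))
```

```text
(no output)
```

View pics/c1.png

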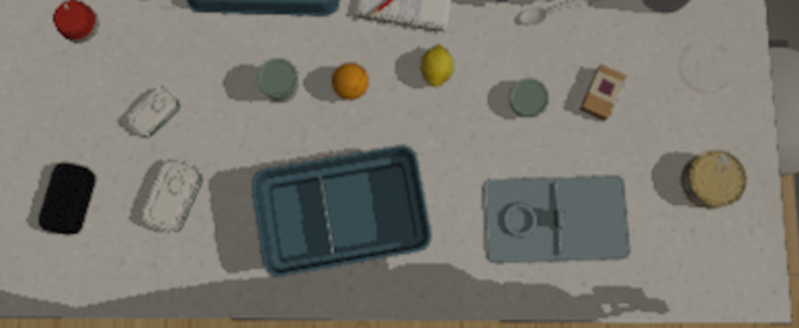

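View pics/c2.png

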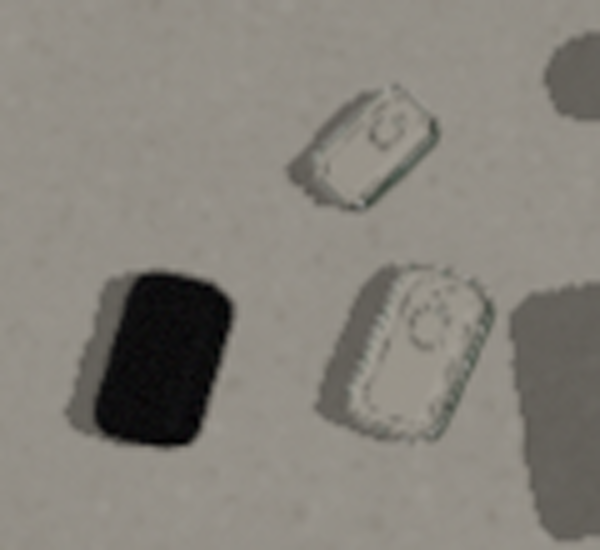

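View pics/scene0.png

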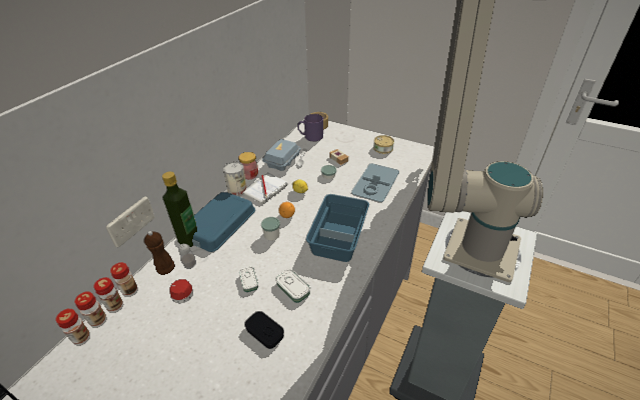

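The scene has three oblong tins in the top picture. The black one at (173,227) is ruled out. Of the two pale ones, (214,184) is small and (224,227) is larger, so **(224,227)** is the target, and the enlarged crop confirms it. The box has its cross wall towards +y (u≈298), so the short bay is on the +y side. The tray's well is also on the +y side.

Next I'll measure poses from the depth clouds.

Run:
```python
from h import *
print('tip',arm.tip_extent,arm.current_grip_width())
N=dict(tin=(.462,.412,.085,.012,.05),smalltin=(.599,.452,.06,.012,.05),tub=(.621,-.13,.06,.018,.05),tray=(.437,-.173,.15,-.02,.06),tab=(.437,-.173,.06,.02,.06),carton=(.634,-.251,.07,.014,.05),box=(.438,.151,.17,.055,.09),clem=(.644,.144,.05,.02,.08),deep=(.638,.256,.05,.045,.08))
for c in ("top0","scene0"):
    f=np.load(c+'.npz'); W=world(f['d'],f['K'],f['P']); ok=f['d']>0
    g=W[ok&(abs(W[...,0]-.5)<.03)&(abs(W[...,1]+.02)<.02)]; print(c,'table z',np.median(g[:,2]).round(4))
    for n,(x,y,r,z0,z1) in N.items():
        m=ok&(np.hypot(W[...,0]-x,W[...,1]-y)<r)&(W[...,2]>z0)&(W[...,2]<z1)
        if n=='tray':
            m=ok&(np.hypot(W[...,0]-x,W[...,1]-y)<r)&(W[...,2]>.0015)&(W[...,2]<.05)
        p=W[m]
        if len(p)<5: print(n,len(p)); continue
        (cx,cy),(w,h),a=cv2.minAreaRect((p[:,:2]*1000).astype(np.float32))
        if w<h: w,h,a=h,w,a+90
        print(n,len(p),'c',round(cx),round(cy),'long',round(w),'short',round(h),'ang',round((a)%180,1),'med',(np.median(p,0)*1000).round(1))
```

```text
tip 0.1734 0.08546352517059029
top0 table z 0.0004
tin 687 c 467 410 long 107 short 64 ang 160.1 med [466.2 410.4  23.5]
smalltin 362 c 599 448 long 80 short 51 ang 136.8 med [597.9 448.3  18.1]
tub 294 c 623 -134 long 60 short 58 ang 178.1 med [ 623.1 -133.6   27.1]
tray 3689 c 437 -173 long 297 short 296 ang 29.2 med [ 435.1 -171.6    3.7]
tab 36 c 437 -175 long 27 short 11 ang 176.2 med [ 436.7 -174.    31.8]
carton 341 c 635 -252 long 77 short 44 ang 155.9 med [ 634.6 -251.    24.5]
box 770 c 443 152 long 247 short 159 ang 100.5 med [457.2 157.5  68.3]
clem 263 c 645 144 long 54 short 54 ang 0.7 med [641.2 142.1  49.3]
deep 309 c 644 252 long 61 short 60 ang 179.8 med [644.5 252.4  54.8]
scene0 table z 0.0013
tin 672 c 466 413 long 110 short 63 ang 158.6 med [463.5 415.7  22.3]
smalltin 336 c 597 451 long 85 short 47 ang 136.9 med [595.8 452.4  16.7]
tub 131 c 623 -130 long 63 short 56 ang 116.1 med [ 622.8 -128.9   25.6]
tray 1267 c 439 -177 long 294 short 286 ang 168.6 med [ 433.  -165.1    3.5]
tab 28 c 437 -169 long 27 short 13 ang 4.9 med [ 435.7 -169.1   29.5]
carton 142 c 634 -247 long 82 short 52 ang 158.5 med [ 633.8 -243.5   22.9]
box 604 c 443 155 long 251 short 160 ang 101.0 med [458.7 153.1  66.7]
clem 200 c 642 157 long 57 short 43 ang 34.6 med [637.9 162.3  44.3]
deep 226 c 642 256 long 62 short 59 ang 122.4 med [640.8 257.8  54.1]
```

```bash
cat >> h.py <<'E'
from scipy.spatial.transform import Rotation as Ro
BC=np.array([.443,.1535]); BY=np.radians(100.7)
def bp(x,y=0): return BC+np.array([[np.cos(BY),-np.sin(BY)],[np.sin(BY),np.cos(BY)]])@[x,y]
def quat(a): # tool x along angle a, fingers close across it
    return Ro.from_matrix(np.array([[np.cos(a),np.sin(a),0],[np.sin(a),-np.cos(a),0],[0,0,-1]])).as_quat()
def above(xy,a,z):
    q0=np.array(arm.current_joint_positions()); best=None
    for k in (0,np.pi):
        j=arm.inverse_kinematics([*xy,z],quat(a+k))
        if j is None or abs(j[5])>3.05: continue
        s=np.abs(np.array(j)-q0).max()
        if best is None or s<best[0]: best=(s,j)
    arm.movej(best[1])
def lin(xy,z,f=.2): arm.move_linear([*xy,z],feed=f)
def stat(s=''): print(s,'t',round(arm.current_time(),1),'pos',np.round(arm.current_position(),4),'w',round(arm.current_grip_width(),4),'F',np.round(arm.current_ft_force(),1),'gf',round(arm.current_grip_force(),1))
def pick(xy,a,z,zh=.29):
    above(xy,a,zh); stat('above'); lin(xy,z); stat('down'); arm.set_gripper(0.0); stat('grip'); lin(xy,zh,.3); stat('up')
def place(xy,a,z,opening,zh=.29,slow=.02):
    above(xy,a,zh); lin(xy,z+slow,.3); lin(xy,z,.06); stat('low'); arm.set_gripper(opening); stat('rel'); lin(xy,zh,.3); stat('off')
E
python3 - <<'E'
from h import *
stat()
pick((.4655,.4115),np.radians(159.4),.171)
E
```

```text
t 1.0 pos [ 0.2598 -0.5684  0.4047] w 0.0855 F [ 0.8 -0.3  0.2] gf 0.0
above t 4.5 pos [0.466  0.411  0.2901] w 0.0852 F [-0.4  0.2  0.8] gf 0.0
down t 5.2 pos [0.4662 0.4118 0.1718] w 0.0854 F [ 0.4 -0.3  0.6] gf 0.0
grip t 5.6 pos [0.4667 0.4124 0.1733] w 0.0582 F [0.5 0.6 6.5] gf 65.3
up t 6.2 pos [0.4655 0.4115 0.2911] w 0.058 F [ 0.3 -0.  -1.8] gf 64.5
```

Run:
```python
from h import *
place(bp(-40.5e-3),BY,.171+.006,.07)
arm.set_gripper(.085)
pick((.623,-.132),np.radians(90),.176)
im,*_=look('top'); cv2.imwrite('pics/t1.png',cv2.resize(im[130:290,240:470],None,fx=3,fy=3))
```

```text
low t 8.2 pos [0.451  0.1137 0.1773] w 0.058 F [ 0.  -0.3 -0.8] gf 64.5
rel t 8.5 pos [0.4505 0.1137 0.1771] w 0.0702 F [ 0.2 -0.8 -0.1] gf 0.0
off t 9.1 pos [0.4508 0.1137 0.2911] w 0.0697 F [ 0.7 -0.  -0.8] gf 0.0
above t 10.5 pos [ 0.6223 -0.1309  0.2897] w 0.0848 F [-0.  -0.8  0.1] gf 0.0
down t 11.2 pos [ 0.6234 -0.1315  0.1769] w 0.0848 F [-0.7  0.1  0.5] gf 0.0
grip t 11.6 pos [ 0.6243 -0.1324  0.1787] w 0.0602 F [-1.1  0.9  5.2] gf 64.5
up t 12.1 pos [ 0.6234 -0.1322  0.292 ] w 0.0595 F [-0.3  0.3 -1.5] gf 64.8
```

View pics/t1.png

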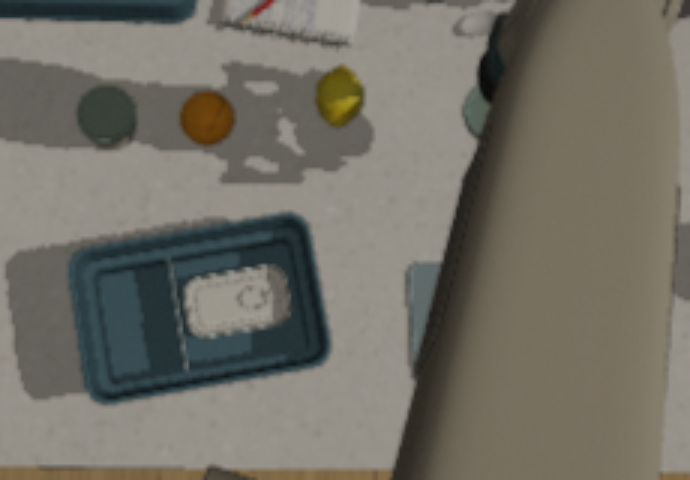

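The tin lies flat and lengthwise in the long bay (around 237,300 in the crop), and the tub is held upright. Placing the tub next, then looking at the box and tray.

Run:
```python
from h import *
place(bp(64e-3),BY,.1832,.072)
arm.set_gripper(.024)
lift=(.437,-.30)
above(lift,0,.40)
im,d,K,P=look('top'); np.savez('top2.npz',im=im,d=d,K=K,P=P)
cv2.imwrite('pics/t2.png',cv2.resize(im[150:290,240:470],None,fx=3,fy=3))
W=world(d,K,P); B=W[...,:2]-BC
R=np.array([[np.cos(BY),-np.sin(BY)],[np.sin(BY),np.cos(BY)]]); b=B@R; b=np.dstack([b,W[...,2]])*1000
def rect(m,n):
    p=b[m&(d>0)]; (c,s,a)=cv2.minAreaRect(p[:,:2].astype(np.float32)); print(n,len(p),np.round(c,1),np.round(s,1),round(a,1),'z',np.percentile(p[:,2],[5,50,95]).round(1))
inb=(abs(b[...,1])<52)
rect(inb&(b[...,0]>-98)&(b[...,0]<17)&(b[...,2]>19),'tin')
rect(inb&(b[...,0]>30)&(b[...,0]<98)&(b[...,2]>24),'tub')
rect((abs(b[...,0])<150)&(abs(b[...,1])<95)&(b[...,2]>60)&(b[...,2]<90),'rim')
# tray, world mm; plate points vs. table by z
x,y,z=W[...,0]*1e3,W[...,1]*1e3,W[...,2]*1e3
print('stat',arm.current_time())
```

```text
low t 14.6 pos [0.4311 0.2164 0.1832] w 0.0597 F [-0.2 -0.4 -0.9] gf 64.8
rel t 14.8 pos [0.4313 0.2165 0.1835] w 0.0722 F [-0.1  0.2 -0.1] gf 0.0
off t 15.3 pos [0.4315 0.2165 0.2913] w 0.072 F [-0.4  0.4 -0.9] gf 0.0
tin 673 [-40.2  -3.4] [106.8  63.2] 0.2 z [23.5 27.5 31.5]
tub 321 [61.3 -2.7] [58.9 58.7] 79.7 z [27.6 31.2 35.4]
rim 672 [-1.3  0.5] [159.  246.7] 89.8 z [61.7 68.8 73.5]
stat 17.825
```

View pics/t2.png

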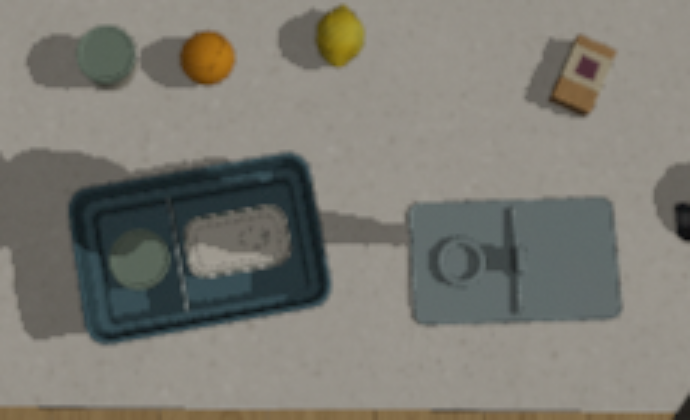

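Tin and tub both sit in their bays: the tin at about (237,240), flat, and the tub at about (138,258), upright. The top camera reads about 3 mm off the arm's frame, so I'll take close wrist views of the box and tray before the tight tray fit.

```bash
cat >> h.py <<'E'
def wworld(d,K,P):
    v,u=np.mgrid[:d.shape[0],:d.shape[1]]; a=(u-K[0,2])/K[0,0]; b=(v-K[1,2])/K[1,1]
    th=np.hypot(a,b); t=np.where(th>1e-6,np.tan(np.minimum(th,1.4))/np.maximum(th,1e-6),1)
    return np.stack([a*t*d,b*t*d,d],-1)@P[:3,:3].T+P[:3,3], th<1.2
def rectw(W,m,n):
    p=W[m]*1000; c,(w,h),a=cv2.minAreaRect(p[:,:2].astype(np.float32))
    if w<h: w,h,a=h,w,a+90
    print(n,len(p),np.round(c,1),round(w,1),round(h,1),'ang',round(a%180,1),'z',np.percentile(p[:,2],[2,50,98]).round(1))
E
python3 - <<'E'
from h import *
for n,xy,a in (('tray',(.437,-.173),np.pi/2),('box',(.443,.1535),BY)):
    above(xy,a,.42); arm.dwell(.3)
    im,d,K,P=look('wrist'); cv2.imwrite(f'pics/w_{n}.png',im); np.savez(f'w_{n}.npz',im=im,d=d,K=K,P=P)
    W,ok=wworld(d,K,P); ok&=d>0; r=np.hypot(W[...,0]-xy[0],W[...,1]-xy[1]); z=W[...,2]
    print(np.round(P[:3,3],3),K[0,0])
    t=ok&(r>.15)&(r<.2); print('z around',np.percentile(z[t],[5,50,95]).round(4))
    if n=='tray':
        rectw(W,ok&(r<.03)&(z>.022)&(z<.05),'tab')
        hsv=cv2.cvtColor(im,cv2.COLOR_BGR2HSV); print(hsv[ok&(r<.05)].mean(0), hsv[t].mean(0))
        rectw(W,ok&(r<.14)&(z>.0018)&(z<.05),'plate')
    else:
        rectw(W,ok&(r<.16)&(z>.06)&(z<.09),'rim')
        for l in ('lunch_box','flat_tin_center','tub_shallow_center'): print(l,[(round(q['p'],2),np.round(q['at'],3)) for q in arm.pinpoint('wrist',l)[:2]])
        rectw(W,ok&(r<.1)&(z>.019)&(z<.033)&(W[...,1]<.17)&(abs(W[...,0]-.45)<.05),'tin')
stat()
E
```

```text
[ 0.437 -0.101  0.389] 309.70691628693146
z around [-0.0013  0.      0.0019]
tab 206 [ 435.2 -173.5] 27.2 9.2 ang 179.7 z [23.3 32.4 34.3]
[92.32671687 55.77615212 35.56767383] [ 34.4878621   16.95700263 153.63701221]
plate 15381 [ 438.7 -169.6] 272.3 264.7 ang 11.8 z [ 1.9  3.2 12.7]
[0.43  0.224 0.389] 309.70691628693146
z around [-0.0013  0.0001  0.0364]
rim 4692 [439.4 153.3] 247.0 160.0 ang 100.6 z [60.4 68.9 71.1]
lunch_box [(0.58, array([0.44 , 0.153, 0.002]))]
flat_tin_center [(0.94, array([0.449, 0.115, 0.019]))]
tub_shallow_center [(0.59, array([0.43 , 0.216, 0.017])), (0.58, array([0.451, 0.115, 0.021]))]
tin 4173 [461.8 118.2] 108.0 86.3 ang 100.3 z [25.1 27.  29.9]
 t 21.1 pos [0.4431 0.1533 0.42  ] w 0.0245 F [-0.9  0.3  0.1] gf 0.0
```

View pics/w_tray.png

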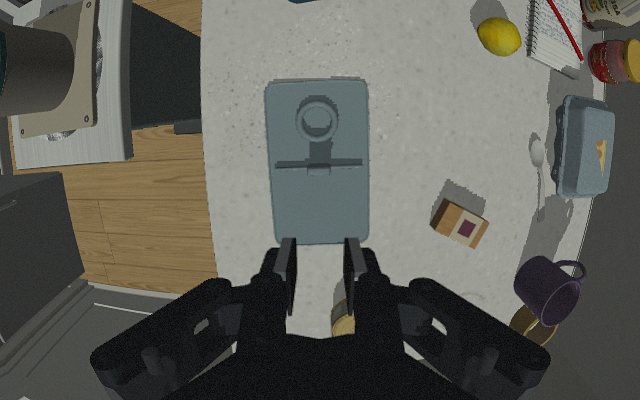

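View pics/w_box.png

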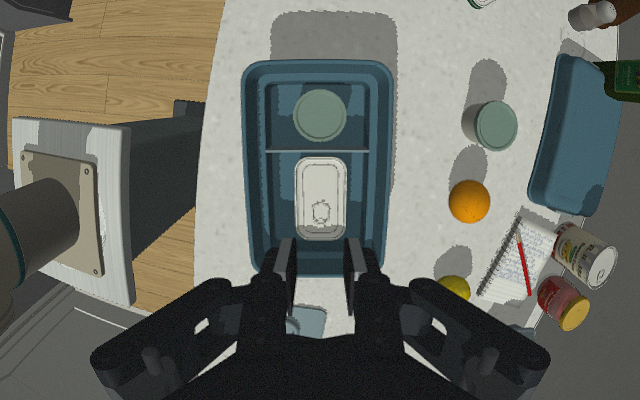

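```bash
sed -i 's/^BC=.*/BC=np.array([.4395,.1537]); BY=np.radians(100.6)/' h.py
python3 - <<'E'
from h import *
f=np.load('w_tray.npz'); W,ok=wworld(f['d'],f['K'],f['P']); ok&=f['d']>0
hsv=cv2.cvtColor(f['im'],cv2.COLOR_BGR2HSV)
m=ok&(hsv[...,0]>80)&(hsv[...,0]<115)&(hsv[...,1]>35)&(abs(W[...,0]-.437)<.08)&(abs(W[...,1]+.173)<.13)&(W[...,2]<.006)
m=cv2.morphologyEx(m.astype(np.uint8),cv2.MORPH_OPEN,np.ones((3,3)))>0
rectw(W,m,'plate')
p=W[m]*1000
for s in ((W[...,2]>.008)&(W[...,2]<.02),): rectw(W,ok&s&(np.hypot(W[...,0]-.437,W[...,1]+.115)<.035),'ring')
rectw(W,ok&(abs(W[...,1]+.1735)<.012)&(abs(W[...,0]-.437)<.07)&(W[...,2]>.0075)&(W[...,2]<.02),'rib')
E
```

```text
plate 3672 [ 434.9 -174.6] 212.3 126.6 ang 91.7 z [1.4 3.  4.7]
ring 786 [ 432.1 -116.4] 51.7 51.3 ang 90.3 z [ 8.5 11.2 13.1]
rib 273 [ 434.9 -172.1] 111.8 8.0 ang 2.7 z [ 7.8 10.6 18.7]
```

Run:
```python
from h import *
xy=np.array([.4352,-.1735]); a=np.radians(2.3)
above(xy,a,.25); lin(xy,.1794,.1); stat('down'); arm.set_gripper(0); stat('grip')
zg=arm.current_position()[2]; lin(xy,.29,.15); stat('up')
t=bp(0); above(t,BY-np.pi/2,.31); lin(t,.245,.2); stat('over')
im,d,K,P=look('wrist'); cv2.imwrite('pics/w_over.png',im)
open('zg','w').write(str(zg))
```

```text
down t 23.4 pos [ 0.4356 -0.1736  0.1798] w 0.0238 F [0.5 0.1 0.2] gf 0.0
grip t 23.6 pos [ 0.4358 -0.1738  0.1803] w 0.009 F [ 0.4 -0.3  3.5] gf 60.3
up t 24.5 pos [ 0.4346 -0.1732  0.289 ] w 0.0085 F [ 0.8  0.3 -1.3] gf 59.5
over t 27.2 pos [0.4394 0.1535 0.2449] w 0.009 F [1.1 0.5 0.2] gf 59.5
```

View pics/w_over.png

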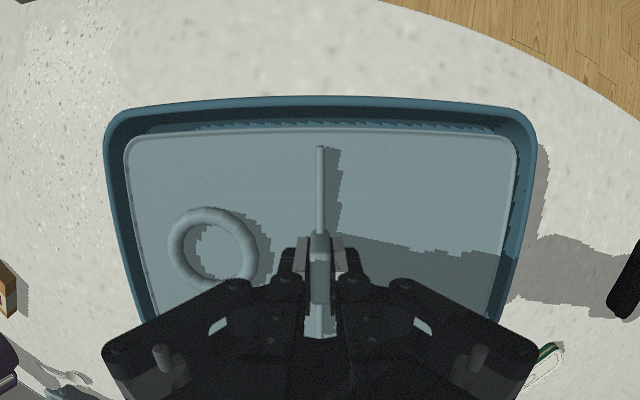

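The tray hangs level and square over the box, with even margins. Lowering it in small steps while watching the force.

Run:
```python
from h import *
zg=float(open('zg').read()); t=bp(0); zt=zg+.0405
lin(t,zt+.016,.1)
z=zt+.016
while z>zt:
    z=max(z-.002,zt); lin(t,z,.04); F=arm.current_ft_force()
    if F[2]>12 or np.hypot(F[0],F[1])>15: print('contact'); break
stat('low'); arm.set_gripper(.022); stat('rel'); lin(t,.29,.15); arm.set_gripper(.085)
above((.437,-.30),0,.40)
im,d,K,P=look('top'); cv2.imwrite('pics/t3.png',cv2.resize(im[170:290,240:370],None,fx=5,fy=5))
W=world(d,K,P); b=(W[...,:2]-BC-[.003,-.002])@np.array([[np.cos(BY),-np.sin(BY)],[np.sin(BY),np.cos(BY)]])*1e3; z=W[...,2]*1e3
for u in (-95,-20,20,95):
    for v in (-50,50):
        m=(abs(b[...,0]-u)<8)&(abs(b[...,1]-v)<8); print(u,v,np.median(z[m]).round(1))
for s in (-58,58):
    m=(np.hypot(b[...,0]-s,b[...,1])<30); print('half',s,np.percentile(z[m],[10,90]).round(1))
stat()
```

```text
low t 29.5 pos [0.4394 0.1537 0.2207] w 0.0089 F [-0.1  0.  -1.6] gf 59.5
rel t 29.8 pos [0.4397 0.1537 0.2211] w 0.0219 F [-0.5 -0.6  0.6] gf 0.0
-95 -50 44.0
-95 50 42.3
-20 -50 43.4
-20 50 42.7
20 -50 43.2
20 50 42.9
95 -50 43.5
95 50 43.0
half -58 [40.9 53. ]
half 58 [40.1 46.5]
 t 32.8 pos [ 0.4372 -0.299   0.3996] w 0.085 F [0.3 0.1 0.6] gf 0.0
```

View pics/t3.png

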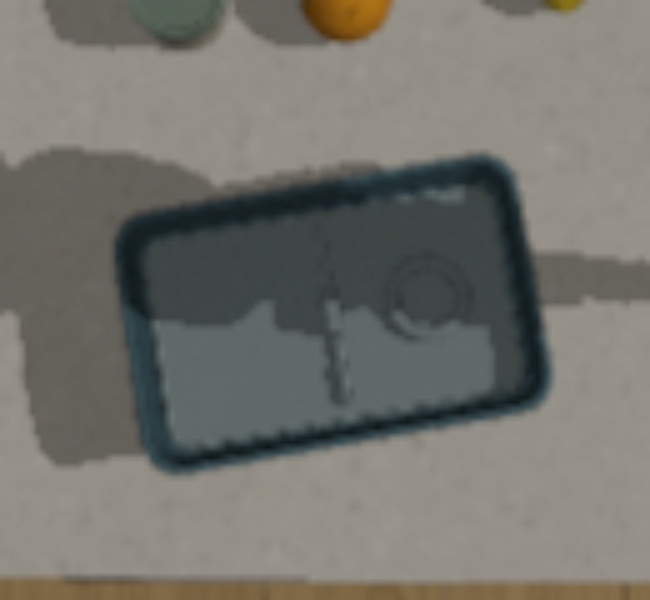

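The tray is seated level: the plate reads 43 mm at all eight checks. The ring at (428,293) puts the well at box x = −58 mm, so the plain half is at +58. Carton and clementine next.

Run:
```python
from h import *
xy=(.632,-.2495)
pick(xy,np.radians(156.3),.175)
place(bp(.058),BY,.176+.0445,.06)
arm.set_gripper(.085)
xy=(.642,.146)
pick(xy,np.radians(90),.179)
place(bp(-.058),BY,.180+.0455,.072)
above((.437,-.30),0,.40)
im,d,K,P=look('top'); cv2.imwrite('pics/t4.png',cv2.resize(im[140:290,240:400],None,fx=4,fy=4))
W=world(d,K,P); b=(W[...,:2]-BC-[.003,-.002])@np.array([[np.cos(BY),-np.sin(BY)],[np.sin(BY),np.cos(BY)]])*1e3; z=W[...,2]*1e3
Wb=np.dstack([b,z])/1e3
rectw(Wb,(abs(b[...,0]-58)<45)&(abs(b[...,1])<45)&(z>60)&(z<80),'carton')
rectw(Wb,(abs(b[...,0]+58)<40)&(abs(b[...,1])<45)&(z>75),'clem')
stat()
```

```text
above t 33.7 pos [ 0.6318 -0.2492  0.2903] w 0.0848 F [ 0.5 -1.1  1.3] gf 0.0
down t 34.4 pos [ 0.6324 -0.2503  0.1766] w 0.0853 F [0.1 0.9 0.8] gf 0.0
grip t 34.9 pos [ 0.6329 -0.2499  0.1768] w 0.0428 F [ 0.1 -0.1  5.7] gf 64.1
up t 35.4 pos [ 0.6321 -0.2495  0.2911] w 0.0427 F [ 0.1  1.3 -1.3] gf 63.3
low t 38.1 pos [0.4288 0.2107 0.2205] w 0.0427 F [-0.8  0.6 -1.1] gf 63.4
rel t 38.4 pos [0.4289 0.2108 0.2207] w 0.0601 F [-0.1  0.1  0.9] gf 0.0
off t 38.8 pos [0.4297 0.211  0.2919] w 0.0603 F [-0.1 -0.1  0. ] gf 0.0
above t 40.0 pos [0.6409 0.1463 0.2894] w 0.085 F [ 0.  -0.3  0.6] gf 0.0
down t 40.7 pos [0.642  0.1465 0.18  ] w 0.0851 F [-0.6  1.3 -0.6] gf 0.0
grip t 41.1 pos [0.6432 0.1462 0.1818] w 0.0554 F [-1.9  0.2  6.1] gf 62.6
up t 41.6 pos [0.6425 0.146  0.2921] w 0.0552 F [-0.5 -1.3 -1.3] gf 63.7
low t 43.2 pos [0.4524 0.0962 0.2287] w 0.0554 F [-2.9 -3.8 17.6] gf 65.3
rel t 43.5 pos [0.4501 0.0967 0.2253] w 0.0719 F [ 0.3 -0.1 -0. ] gf 0.0
off t 43.9 pos [0.451  0.0968 0.2915] w 0.0721 F [-0.4  0.  -1.2] gf 0.0
carton 383 [58.8  0.1] 76.3 45.1 ang 178.8 z [62.5 67.5 71.6]
clem 297 [-57.4   0.2] 56.4 54.7 ang 36.7 z [ 78.5  94.6 103.9]
 t 45.5 pos [ 0.4371 -0.2989  0.3992] w 0.0721 F [0.8 0.5 0.1] gf 0.0
```

View pics/t4.png

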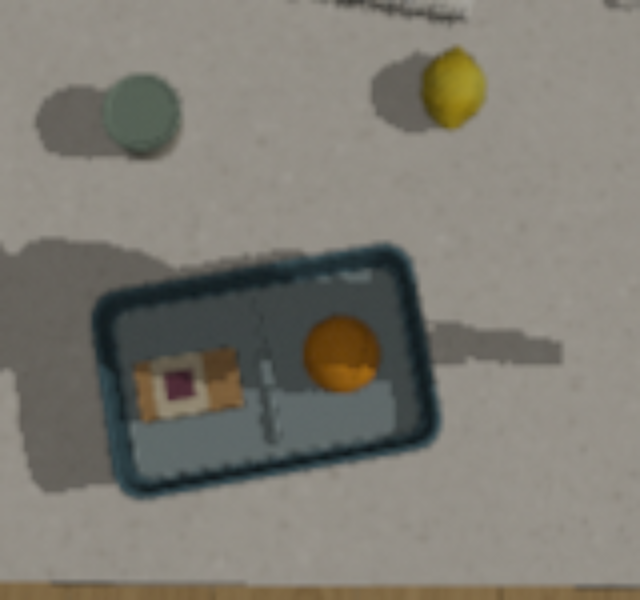

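The carton lies flat on the plain half at (190,383). The clementine is centred in the well at (342,353), with its top at 103 mm as expected. The lemon and deep tub show where they stood. Handing in.

```bash
python3 -c "
from h import *
print(arm.finish_job())"
```

```text
the job is handed in; nothing more can be done
None
```

The lunch box is packed as asked and handed in at about 46 s: tin and shallow tub in their bays, tray level on the ledge, carton flat on the plain half and clementine in the well, with the deep tub, lemon and round tin never touched.

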